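Seat the device carrier on the contact fixture and hold it pressed home

TASK

Pick up the aluminium device carrier (the plate with the orange grip), slip its bush down over the guide post of the black contact fixture, and swing it gently on the post until it drops over the index pin hidden underneath. Then press it down against the sprung contacts until it sits flat and fully home on the fixture, and keep it pressed there for the reading: finish still holding it down, do not let go. Never force it down while it is still riding on the pin, and leave everything else on the table where it is.

Things in the scene. Friction and masses are not known exactly. Their poses are not given: they have to be found in the camera images.
- carrier: Device carrier, loose, 0.34-0.5 kg: aluminium plate 196 x 74 x 10 mm lying flat on the table. Origin on its bush's axis at the plate's underside; x runs along the plate from bush to index slot, y across, z up; plate spans x -26 to 170, y -37 to 37 mm. On it: steel bush, orange grip, dark round cap (over the slot). It balances within 10 mm of the grip's centre.
- carrier_grip (a point): Where to grip the orange block: 76 mm from the bush axis along the carrier's x, 33 mm above its underside. The block is 24 mm (along x) x 40 mm (along y), from 10 to 44 mm above the underside. Gripped by the two faces that look along x, the plate cannot pitch.
- bush_mouth (a point): Centre of the bush's lower mouth (the carrier's origin). The bush is a steel sleeve, outside 38 mm, bore 23 mm right through, reaching from the underside to 34 mm above it.
- slot_mouth (a point): Centre of the index slot's mouth in the carrier's underside, 145 mm from the bush axis along the carrier's x. The slot opens only below: 18 mm long in x, 14 mm wide in y, room for a pin 15 mm tall. Above it stands a dark round cap, 32 mm across and 7 mm high, on the plate.
- fixture: Contact fixture, fixed to the table: black base block 225 x 96 x 24 mm. Origin on the guide post's axis at table height; x runs along the block from post to index pin, y across, z up; block spans x -37.5 to 187.5, y -48 to 48 mm. Home, the carrier lies flat on the block's top with the same x direction, within 0.1 rad, as the pin sets it.
- post_top (a point): Centre of the guide post's top, 50 mm above the base block's top and 74 mm above the table. The post is steel, 20 mm in diameter, its last 4 mm tapered to 12 mm across.
- post_foot (a point): Foot of the guide post, on its axis at the height of the base block's top (24 mm above the table); the bush mouth comes here when the carrier is home.
- arc_middle (a point): Middle of the index pin's arc slot, on the base block's top, 145 mm from the post axis along the fixture's x. The steel pin (10 mm across, 12 mm tall, its top 4 mm tapered to 5 mm) is clamped anywhere within 13 mm (0.09 rad about the post) to either side; its place is not listed. A carrier on the post rides on the pin's tip, 12 mm up, until its slot comes over the pin.
- contacts (a joint): Travel of the sprung contact pins (brass 3 x 3 cluster on a green board, 76 mm from the post, below the carrier's grip): 0 up, standing 4 mm above the base block, to 0.004 m fully in, flush. The spring pushes with 7 N when up and 12 N fully in, so it lifts an unheld carrier off the block.
- objective: Bystander: microscope objective standing on its flange, steel barrel 31 mm across and 52 mm tall with a red band; origin under its centre.
- lens_tube: Bystander: short black lens tube standing upright, 31 mm across and 38 mm tall; origin under its centre.
- pillar: Bystander: steel pillar post standing upright, 25 mm across and 75 mm tall; origin under its centre.
- hex_driver: Bystander: red-handled driver lying on the table, 170 mm long; handle towards its -x.
- chip_box: Bystander: flat black chip box, 55 x 75 x 20 mm; origin under its centre.
- petri_dish: Bystander: covered round specimen dish, 60 mm across and 15 mm high; origin under its centre.
Things that resemble listed ones, but are neither listed nor needed, are in the scene too. Leave any pink look-alike of the carrier alone.

How it is judged:
By the outcome, as a careful person would: the job done as asked, in the order asked, and still so for the second after the job is handed in, while the arm keeps its last pose, push and grip.
It also fails if it takes over 54 s, if anything falls off the work surface, if the arm or the gripper's body presses on something with over 40 N, if the wrist force passes 120 N, or if a joint passes its speed limit or range.

ROBOT

A 7-joint arm with a two-finger parallel gripper is mounted at the origin on the work surface. World frame = base frame: x ahead of the robot, y to its left, z up, the work surface at z = 0. Lengths are in mm, angles in rad, forces in N, time in s.
With the tool pointing down it reaches from about 350 to 900 mm from the base axis. Payload 8.1 kg.
Tool frame: the origin (TCP) lies midway between the tips of the shut fingers; the grasp point (between the pads) lies arm.grasp_offset behind it (arm.grasp_offset is the distance from the TCP to the grasp point, in mm); z points along the fingers, x is the direction in which the jaws open and shut, and the axes are right-handed (so a half turn about z gives the same grasp; the last joint's range is limited). The gripper opens to 85 mm and grips with 20 to 120 N. Pads are 22 mm wide; open, the fingers measure 114 mm over their backs; the gripper's body (76 mm by 85 mm) begins 54 mm behind the grasp point. The pads swing forward as they close: fully open they stand 13 mm farther back than shut.
Start: joints at [-1.316, 0.434, 0.025, 1.573, -0.012, 1.134, -0.075], TCP at [218.911, 585.422, 231.323] pointing down, gripper open.
Joint ranges: [-2.62, 2.62], [-0.44, 2.09], [-1.27, 1.32], [0.08, 2.57], [-1.32, 4.46], [0.12, 2], [-2.74, 2.74]. Speed limits (rad/s): [2.22, 2.22, 3.01, 3.01, 3.14, 3.14, 3.14].

INTERFACE

Orientations are given as [roll, pitch, yaw] about the fixed x, y, z axes, in that order (R = Rz(yaw) Ry(pitch) Rx(roll)).
In Python, from workcell import arm gives the robot as it stands. The module is installed in compiled form; this text tells all that it offers.
- The arm moves only by the tool arm_command, never from a script. Its argument "steps" is a list of rows, each an object with "grip": the finger opening in mm, from 0 to 85.4; "xyz": the shift along the tool's x, y, z in mm, a list of three; "turn": the turn about the tool's z in degrees. A call has 1 to 5 rows; each row shifts and turns the commanded pose from where the row before left it, along the tool's axes as they then stand; what a row does not reach is not made up. A row lasts 1/8 s, in which the tool goes at most 62.5 mm and 10.7 degrees, less where a joint would pass 70% of its speed; a pose out of reach is approached as far as the arm can. A call with a gripper value outside its range is refused whole. The fingers move at their own pace and stop on an object; "force" is the grip in N (left out, the last holds). Time passes only in rows, so rows that do not move let the fingers close. It gives the time, the measured TCP pose, the force and the opening at its end, in the units of the state.
- arm.get_obs(): the state, without advancing time (a new reading comes with each control period).
- arm.capture(name): name is "scene" or "top" or "wrist"; returns a dict with "img" (400x640x3 uint8, red, green, blue), "vfov" (degrees; the focal length in pixels is half the picture's height over the tangent of half this angle, whatever the lens; pixels are square), "cx", "cy" (the principal point, pixels), "extrinsics" (4x4, takes a point from camera to world coordinates). Camera axes: x right, y up, looking along -z (the intrinsics and any distortion apply to the point x, -y, -z); pixel columns grow to the right and rows downward; lengths in mm; the calibration is good to about 2 mm. A picture is of the moment at which its call begins. There is no depth.
- arm.sign_off(): hands the job in, once; it reports no verdict.
The state is a dict: "time": time; "joint_positions": joint angles; "qd": joint speeds; "effort": joint torques, N m; "tcp_pos": TCP position; "orientation": TCP orientation; "ft_force": force on the tool from outside, world axes, zero at the start; "wrist_torque": the same for the moment, N m; "finger_gap": opening from 0.0 (shut) to 1.0 (fully open).
Only numpy, scipy, OpenCV 4.12 (cv2) and the standard library are available. Lean on these libraries where they do the work, as an engineer would, in place of code of your own. Each camera call takes 0.05 s, during which the arm holds its last target. There are 200 camera calls.

## Working session

There is one attempt and no reset: what is moved stays moved. The work goes in short steps, Python scripts to look and compute and a tool call to move; the robot and the scene stay as the last step left them, time stands still between calls to the robot, and variables do not carry over. Pictures are saved under pics/ and viewed, about 8 in all and at most 12, crops included, and the job is handed in when it is done.

Besides the shell and the picture viewer there is one more tool, called as name(argument=value, ...), one argument or row to a line, values as JSON. arm_command: Moves the arm, as the interface text tells. Its arguments: {"type":"object","properties":{"steps":{"type":"array"},"force":{"type":"number"}},"required":["steps"]}

```bash
mkdir -p pics; cat > h.py <<'E'
from workcell import arm
import numpy as np, cv2
def cap(n,f=None):
    c=arm.capture(n)
    if f: cv2.imwrite('pics/'+f,c['img'][:,:,::-1])
    return c
def ray(c,u,v):
    f=200/np.tan(np.radians(c['vfov'])/2); E=np.array(c['extrinsics'])
    d=E[:3,:3]@np.array([(u-c['cx'])/f,-(v-c['cy'])/f,-1]); return E[:3,3],d
def onz(c,u,v,z):
    o,d=ray(c,u,v); return o+d*(z-o[2])/d[2]
def proj(c,p):
    f=200/np.tan(np.radians(c['vfov'])/2); E=np.array(c['extrinsics'])
    q=E[:3,:3].T@(np.array(p,float)-E[:3,3]); return np.array([c['cx']-f*q[0]/q[2],c['cy']+f*q[1]/q[2]])
E
python3 - <<'E'
from h import *
import pickle
for n in ['top','scene']:
    c=cap(n,n+'1.png'); pickle.dump(c,open(n+'1.pkl','wb')); print(n,{k:(np.round(v,3).tolist() if k!='img' else 0) for k,v in c.items()})
o=arm.get_obs();print(o, arm.grasp_offset)
E
```

```text
top {'img': 0, 'vfov': 48.006, 'cx': 329.581, 'cy': 206.343, 'extrinsics': [[-0.008, 0.994, -0.11, 430.852], [-1.0, -0.01, -0.017, -27.078], [-0.018, 0.11, 0.994, 1166.918], [0.0, 0.0, 0.0, 1.0]]}
scene {'img': 0, 'vfov': 56.01, 'cx': 319.731, 'cy': 199.312, 'extrinsics': [[-0.674, -0.595, 0.438, 933.75], [0.739, -0.545, 0.396, 327.314], [0.003, 0.591, 0.807, 808.699], [0.0, 0.0, 0.0, 1.0]]}
{'time': 0.1, 'joint_positions': array([-1.31561869,  0.43515769,  0.02496636,  1.57399864, -0.0115961 ,
        1.13402068, -0.07509578]), 'qd': array([-6.10504559e-04, -2.18890838e-03,  5.67463343e-05, -1.87470971e-03,
        1.59751561e-03, -6.18021571e-04, -2.29365438e-03]), 'effort': array([ 3.45613764e-03, -6.71757746e+01,  1.02834351e+00, -3.16902602e+01,
        1.58002647e-02,  7.14040274e-03, -1.17934300e-05]), 'tcp_pos': array([218.75742835, 584.97719716, 230.604543  ]), 'orientation': array([3.14146133e+00, 1.43344567e-03, 1.21296170e+00]), 'ft_force': array([ 0.79405424,  0.066353  , -0.21510042]), 'wrist_torque': array([ 0.00536234, -0.01450174,  0.01471239]), 'finger_gap': 0.9972889682359376} 18.700000000000003
```

View pics/top1.png

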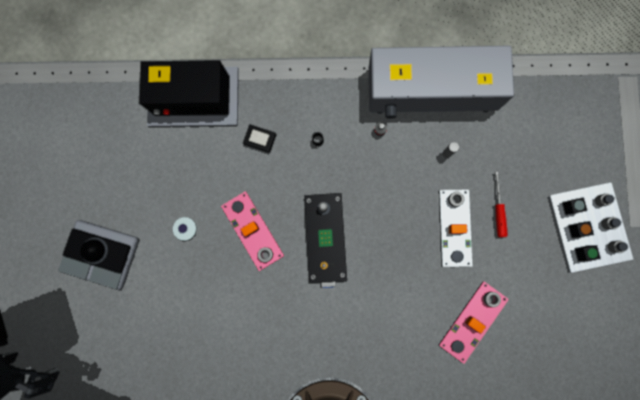

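View pics/scene1.png

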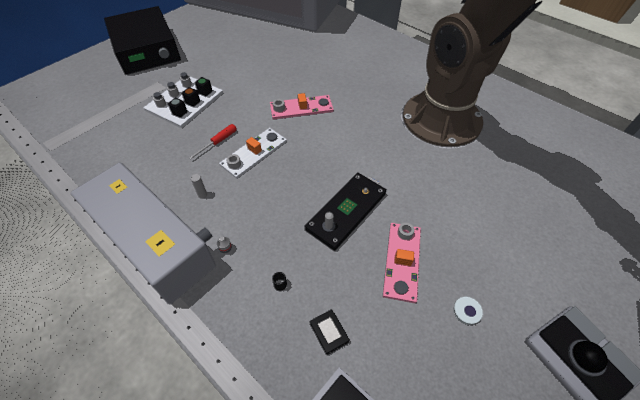

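Candidates for the carrier in the top view are the white/aluminium plate at (456,228), the pink plate at (252,230), the pink plate at (474,322), and the box with the orange switch at (590,228). I choose (456,228), since it is aluminium with an orange grip. Next I check it in a close crop and measure.

```bash
python3 - <<'E'
from h import *
import pickle
c=pickle.load(open('top1.pkl','rb')); im=c['img']
a=cv2.resize(im[180:280,425:490],None,fx=6,fy=6,interpolation=cv2.INTER_CUBIC)
b=cv2.resize(im[180:280,295:360],None,fx=6,fy=6,interpolation=cv2.INTER_CUBIC)
cv2.imwrite('pics/crop1.png',np.hstack([a,b])[:,:,::-1])
s=pickle.load(open('scene1.pkl','rb'))
for n,c,box in [('top',c,(425,180,490,280)),('scene',s,(210,120,300,185))]:
    x0,y0,x1,y1=box; r=c['img'][y0:y1,x0:x1].astype(int); 
    m=((r[...,0]>140)&(r[...,2]<90)&(r[...,1]>60)).astype(np.uint8)
    ys,xs=np.nonzero(m); print(n,'orange',xs.mean()+x0,ys.mean()+y0,len(xs))
    if n=='top':
        m=((r.min(2)>165)).astype(np.uint8); cs,_=cv2.findContours(m,0,2); k=max(cs,key=cv2.contourArea); R=cv2.minAreaRect(k)
        B=cv2.boxPoints(R)+[x0,y0]; print(R[1:],B); P=np.array([onz(c,*p,10) for p in B]); print(P.round(1), P.mean(0))
        print([np.linalg.norm(P[i]-P[i-1]) for i in range(4)])
# fixture
c=pickle.load(open('top1.pkl','rb')); r=c['img'][180:285,295:355]
m=(r.max(2)<50).astype(np.uint8); cs,_=cv2.findContours(m,0,2); k=max(cs,key=cv2.contourArea); R=cv2.minAreaRect(k)
B=cv2.boxPoints(R)+[295,180];P=np.array([onz(c,*p,24) for p in B]);print('fix',B,P.round(1),P.mean(0),[np.linalg.norm(P[i]-P[i-1]) for i in range(4)])
r=r.astype(int);m=(r[...,1]>r[...,0]+30)&(r[...,1]>r[...,2]+20);ys,xs=np.nonzero(m);print('green',xs.mean()+295,ys.mean()+180,onz(c,xs.mean()+295,ys.mean()+180,26))
E
```

```text
top orange 458.4230769230769 228.81538461538463 130
((77.32550811767578, 29.433197021484375), 87.43623352050781) [[439.26945305 190.0177803 ]
 [468.67319107 188.70119858]
 [472.13205719 265.9493103 ]
 [442.72831726 267.2658844 ]]
[[ 599.1 -291.3   10. ]
 [ 601.7 -367.2   10. ]
 [ 403.4 -367.6   10. ]
 [ 400.7 -293.1   10. ]] [ 501.22415874 -329.78206533   10.        ]
[np.float64(198.3997486657586), np.float64(75.93783598418237), np.float64(198.2676001403262), np.float64(74.51195467327395)]
scene orange 251.5487804878049 141.52439024390245 82
fix [[303.11947918 195.79203796]
 [339.88938522 193.34070587]
 [345.71239853 280.68582153]
 [308.94249344 283.13715363]] [[585.8  60.8  24. ]
 [591.2 -33.7  24. ]
 [369.5 -46.   24. ]
 [364.1  46.5  24. ]] [477.63502643   6.90704559  24.        ] [np.float64(222.23377373736028), np.float64(94.69541422595171), np.float64(222.0268984868845), np.float64(92.66654191380434)]
green 325.16379310344826 237.64224137931035 [477.85068278   4.84618651  26.        ]
```

View pics/crop1.png

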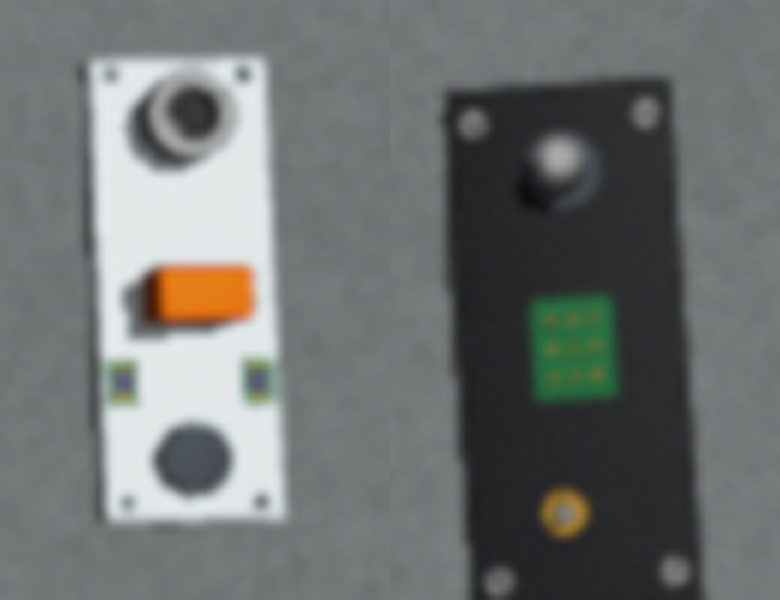

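The top crop confirms the choice. The left plate is aluminium, with a steel bush at about (457,199), an orange grip at (458,229) and a dark cap at (457,256). The fixture shows its post at (324,207), contacts at (325,238) and the pin in a brass ring at (324,265). First I turn the tool to yaw of about 0.

arm_command(
  steps=[
    {"grip": 50,"xyz": [0,0,0],"turn": 10},
    {"grip": 50,"xyz": [0,0,0],"turn": 10},
    {"grip": 50,"xyz": [0,0,0],"turn": 10},
    {"grip": 50,"xyz": [0,0,0],"turn": 10},
    {"grip": 50,"xyz": [0,0,0],"turn": 10},
  ],
)

```text
time: 0.72
tcp_pos: [218.8, 585.1, 230.9]
orientation: [3.141, 0.001, 0.335]
ft_force: [-0.0, 0.6, -0.5]
finger_gap: 0.588
```

arm_command(
  steps=[
    {"grip": 50,"xyz": [0,0,0],"turn": 10},
    {"grip": 50,"xyz": [0,0,0],"turn": 9.5},
    {"grip": 50,"xyz": [20,50,0],"turn": 0},
    {"grip": 50,"xyz": [20,50,0],"turn": 0},
    {"grip": 50,"xyz": [20,50,0],"turn": 0},
  ],
)

```text
time: 1.35
tcp_pos: [279.3, 433.6, 231.0]
orientation: [3.141, 0.0, 0.0]
ft_force: [1.2, -0.4, 0.8]
finger_gap: 0.585
```

arm_command(
  steps=[
    {"grip": 50,"xyz": [20,50,0],"turn": 0},
    {"grip": 50,"xyz": [20,50,0],"turn": 0},
    {"grip": 50,"xyz": [20,50,0],"turn": 0},
    {"grip": 50,"xyz": [20,50,0],"turn": 0},
    {"grip": 50,"xyz": [20,50,0],"turn": 0},
  ],
)

```text
time: 1.98
tcp_pos: [379.1, 183.7, 231.3]
orientation: [-3.141, 0.0, 0.0]
ft_force: [0.9, 0.1, 0.4]
finger_gap: 0.587
```

arm_command(
  steps=[
    {"grip": 50,"xyz": [20,50,0],"turn": 0},
    {"grip": 50,"xyz": [20,50,0],"turn": 0},
    {"grip": 50,"xyz": [20,50,0],"turn": 0},
    {"grip": 50,"xyz": [20,40,0],"turn": 0},
    {"grip": 50,"xyz": [0,0,0],"turn": 0},
  ],
)

```text
time: 2.6
tcp_pos: [459.6, -8.0, 231.4]
orientation: [3.14, -0.001, -0.006]
ft_force: [0.6, 1.2, 0.2]
finger_gap: 0.589
```

```bash
python3 - <<'E'
from h import *
import pickle
c=cap('wrist','w1.png'); c['obs']=arm.get_obs(); pickle.dump(c,open('w1.pkl','wb')); print({k:(np.round(v,3).tolist() if k!='img' else 0) for k,v in c.items() if k!='obs'})
print(c['obs']['tcp_pos'],c['obs']['orientation'])
for p in [(553,10,24),(553,10,74),(478,5,26),(408,2,24)]: print(p,proj(c,p))
E
```

```text
{'img': 0, 'vfov': 66.961, 'cx': 312.977, 'cy': 196.53, 'extrinsics': [[1.0, 0.006, -0.0, 460.365], [-0.006, 0.95, 0.312, 71.837], [0.002, -0.312, 0.95, 373.76], [0.0, 0.0, 0.0, 1.0]]}
[458.83263475  -5.84131253 231.07971865] [ 3.14102936e+00  5.05497530e-04 -3.47612670e-03]
(553, 10, 24) [392.31162245 152.67511765]
(553, 10, 74) [404.81182559 161.34022629]
(478, 5, 26) [327.85544838 157.66960084]
(408, 2, 24) [267.96780004 160.26190794]
```

View pics/w1.png

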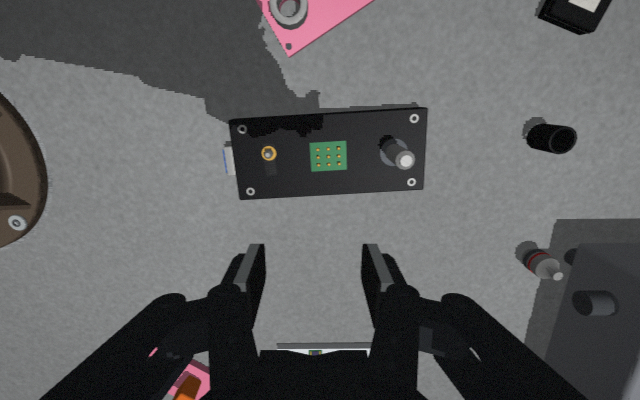

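The wrist view shows the fixture clearly: pin and ring at (268,154), green board at (328,156), post top at about (404,160), and four screws. I measure these.

```bash
python3 - <<'E'
from h import *
import pickle
c=pickle.load(open('w1.pkl','rb')); im=c['img']
x0,y0,x1,y1=225,100,435,205
r=im[y0:y1,x0:x1].astype(int)
m=((r.min(2)>110)).astype(np.uint8)
n,l,st,ce=cv2.connectedComponentsWithStats(m)
S=[]
for i in range(1,n):
    if st[i,4]>6: print('bright',(ce[i]+[x0,y0]).round(1),st[i,4],onz(c,*(ce[i]+[x0,y0]),24).round(1),onz(c,*(ce[i]+[x0,y0]),74).round(1))
m=((r[...,1]>r[...,0]+25)&(r[...,1]>r[...,2]+15)).astype(np.uint8)
ys,xs=np.nonzero(m); R=cv2.minAreaRect(np.c_[xs,ys].astype(np.int32));print('green',R, onz(c,R[0][0]+x0,R[0][1]+y0,25.5).round(1))
m=((r[...,0]>r[...,2]+60)&(np.arange(x0,x1)<290)).astype(np.uint8)
ys,xs=np.nonzero(m);e=cv2.minEnclosingCircle(np.c_[xs,ys].astype(np.int32)); print('ring',e,onz(c,e[0][0]+x0,e[0][1]+y0,24).round(1))
cv2.imwrite('pics/w1c.png',cv2.resize(im[100:205,225:435],None,fx=3.8,fy=3.8,interpolation=cv2.INTER_CUBIC)[:,:,::-1])
t=pickle.load(open('top1.pkl','rb'))
print('top: post',onz(t,323.5,206,74),'pin ring',onz(t,324.2,265.3,24))
print('top grip',onz(t,458.4,228.8,44),'bush',onz(t,456.8,198.8,34),'cap',onz(t,457,256,17))
E
```

```text
bright [352.  170.8] 4006 [506.9 -11.3  24. ] [500.2   0.6  74. ]
bright [413.8 118. ] 57 [574.1  49.   24. ] [557.9  52.2  74. ]
bright [226.7 132.6] 74 [362.7  34.1  24. ] [376.7  39.5  74. ]
bright [241.5 131.9] 10 [379.6  34.8  24. ] [391.2  40.1  74. ]
bright [405.2 159.8] 254 [568.7   1.5  24. ] [553.2  11.6  74. ]
bright [267.3 154.7] 22 [407.5   8.6  24. ] [415.1  17.6  74. ]
bright [411.1 181.6] 49 [578.2 -25.   24. ] [561.3 -11.1  74. ]
bright [250. 191.] 40 [384.2 -35.4  24. ] [395.1 -20.1  74. ]
green ((103.22958374023438, 55.67315673828125), (29.068281173706055, 37.177459716796875), 86.42366790771484) [478.4   7.2  25.5]
ring ((43.521278381347656, 52.84042739868164), 7.568183422088623) [409.1  10.7  24. ]
top: post [553.29215952   7.03787984  74.        ] pin ring [408.24528667   7.82418664  24.        ]
top grip [ 496.14631265 -327.51221106   44.        ] bush [ 572.6747505 -329.1645482   34.       ] cap [ 428.86169249 -328.48392284   17.        ]
```

View pics/w1c.png

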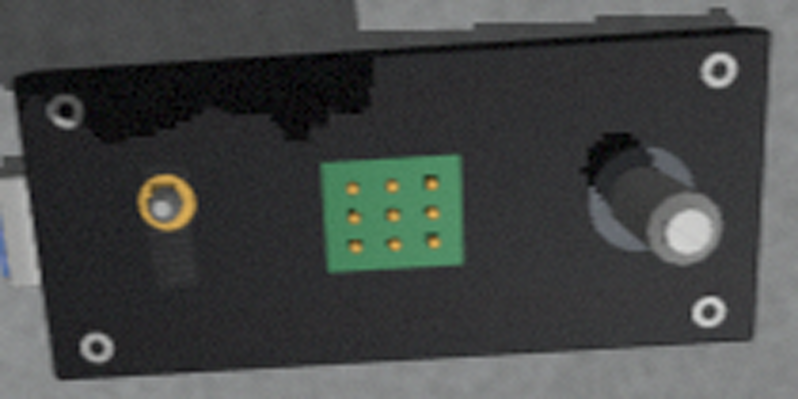

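arm_command(
  steps=[
    {"grip": 50,"xyz": [7,56,0],"turn": 0},
    {"grip": 50,"xyz": [7,56,0],"turn": 0},
    {"grip": 50,"xyz": [7,56,0],"turn": 0},
    {"grip": 50,"xyz": [7,56,0],"turn": 0},
    {"grip": 50,"xyz": [7,56,0],"turn": 0},
  ],
)

```text
time: 3.28
tcp_pos: [494.6, -284.0, 230.9]
orientation: [-3.14, 0.0, 0.003]
ft_force: [1.2, -0.4, 0.9]
finger_gap: 0.59
```

arm_command(
  steps=[
    {"grip": 50,"xyz": [3,56,0],"turn": 0},
    {"grip": 50,"xyz": [0,0,0],"turn": 0},
    {"grip": 50,"xyz": [0,0,0],"turn": 0},
  ],
)

```text
time: 3.65
tcp_pos: [497.2, -338.8, 230.6]
orientation: [-3.14, 0.001, 0.001]
ft_force: [-0.2, 1.4, 0.5]
finger_gap: 0.583
```

```bash
python3 - <<'E'
from h import *
import pickle
c=cap('wrist'); c['obs']=arm.get_obs(); pickle.dump(c,open('w2.pkl','wb'))
im=c['img'];cv2.imwrite('pics/w2c.png',cv2.resize(im[90:215,215:425],None,fx=3.8,fy=3.8,interpolation=cv2.INTER_CUBIC)[:,:,::-1])
print(c['obs']['tcp_pos'],c['obs']['orientation'])
r=im.astype(int); m=((r[...,0]>140)&(r[...,2]<90)&(r[...,1]>60)).astype(np.uint8);m[250:]=0
k=max(cv2.findContours(m,0,2)[0],key=cv2.contourArea);R=cv2.minAreaRect(k);print('orange',R,onz(c,*R[0],44))
m=(r.min(2)>150).astype(np.uint8);m[230:]=0;m[:,:200]=0;m[:,440:]=0
k=max(cv2.findContours(m,0,2)[0],key=cv2.contourArea);R=cv2.minAreaRect(k);B=cv2.boxPoints(R);print(B);print(np.array([onz(c,*p,10) for p in B]).round(1))
w=pickle.load(open('w1.pkl','rb'))
for p in [(64,111),(96,348),(709,311),(719,69),(640,198),(167,203)]: print(p,onz(w,225+p[0]/3.8,100+p[1]/3.8,24).round(1))
for p in [(685,231),(688,231)]: print(p,onz(w,225+p[0]/3.8,100+p[1]/3.8,74).round(1))
E
```

```text
[ 497.50326903 -338.21118058  230.77527072] [-3.13967152e+00  4.74949789e-04  2.30224537e-03]
orange ((313.0, 162.5), (33.0, 20.0), 90.0) [ 497.95792379 -326.97314078   44.        ]
[[232.98187  127.00012 ]
 [399.9939   125.987915]
 [400.35742  185.96753 ]
 [233.3454   186.97974 ]]
[[ 403.9 -291.7   10. ]
 [ 600.1 -290.4   10. ]
 [ 607.2 -363.6   10. ]
 [ 398.4 -365.1   10. ]]
(64, 111) [380.3  37.8  24. ]
(96, 348) [384.6 -36.2  24. ]
(709, 311) [578.8 -25.3  24. ]
(719, 69) [574.6  48.8  24. ]
(640, 198) [554.2  10.7  24. ]
(167, 203) [409.6  10.   24. ]
(685, 231) [553.4  10.6  74. ]
(688, 231) [554.2  10.6  74. ]
```

View pics/w2c.png

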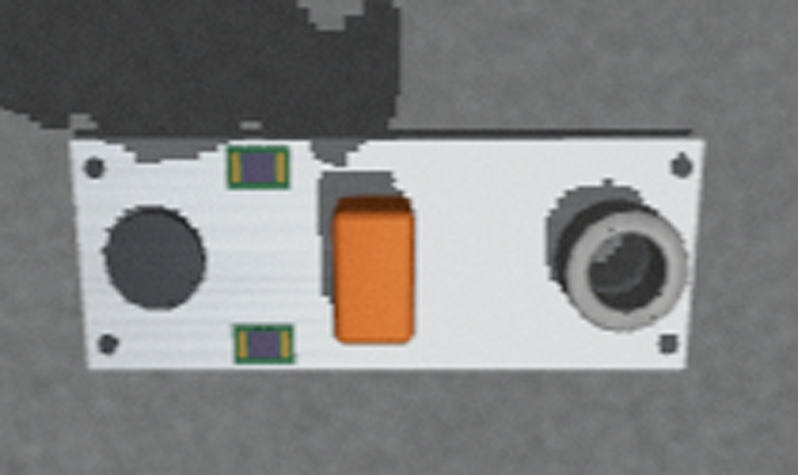

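```bash
python3 - <<'E'
from h import *
import pickle
c=pickle.load(open('w2.pkl','rb'))
q=lambda p,z: onz(c,215+p[0]/3.8,90+p[1]/3.8,z).round(1)
for p,z in [((94,167),10),((681,165),10),((108,344),10),((668,344),10),((627,267),34),((374,277),44),((155,257),17)]: print(p,z,q(p,z))
E
```

```text
(94, 167) 10 [ 411.3 -299.7   10. ]
(681, 165) 10 [ 594. -299.   10.]
(108, 344) 10 [ 411.6 -356.7   10. ]
(668, 344) 10 [ 594.6 -356.6   10. ]
(627, 267) 34 [ 574.1 -326.4   34. ]
(374, 277) 44 [ 498.4 -327.4   44. ]
(155, 257) 17 [ 430.  -326.7   17. ]
```

arm_command(
  steps=[
    {"grip": 50,"xyz": [1,-11,40],"turn": 0},
    {"grip": 50,"xyz": [0,0,50],"turn": 0},
    {"grip": 50,"xyz": [0,0,50],"turn": 0},
    {"grip": 50,"xyz": [0,0,37],"turn": 0},
    {"grip": 50,"xyz": [0,0,0],"turn": 0},
  ],
)

```text
time: 4.32
tcp_pos: [497.0, -326.1, 52.2]
orientation: [-3.138, 0.004, 0.003]
ft_force: [-0.7, -0.2, 1.1]
finger_gap: 0.583
```

arm_command(
  steps=[
    {"grip": 50,"xyz": [0,0,20],"turn": 0},
    {"grip": 50,"xyz": [0,0,15],"turn": 0},
    {"grip": 50,"xyz": [0,0,4],"turn": 0},
    {"grip": 50,"xyz": [0,0,0],"turn": 0},
  ],
)

```text
time: 4.82
tcp_pos: [497.9, -329.7, 15.4]
orientation: [-3.142, -0.0, -0.0]
ft_force: [0.4, -0.3, -0.1]
finger_gap: 0.584
```

arm_command(
  steps=[
    {"grip": 20,"xyz": [0,0,0],"turn": 0},
    {"grip": 10,"xyz": [0,0,0],"turn": 0},
    {"grip": 10,"xyz": [0,0,0],"turn": 0},
    {"grip": 10,"xyz": [0,0,0],"turn": 0},
    {"grip": 10,"xyz": [0,0,0],"turn": 0},
  ],
  force=80,
)

```text
time: 5.45
tcp_pos: [498.1, -330.0, 16.1]
orientation: [3.141, -0.001, -0.0]
ft_force: [-0.4, 1.1, 4.8]
finger_gap: 0.264
```

arm_command(
  steps=[
    {"grip": 10,"xyz": [0,0,0],"turn": 0},
    {"grip": 10,"xyz": [0,0,-5],"turn": 0},
    {"grip": 10,"xyz": [0,0,-15],"turn": 0},
    {"grip": 10,"xyz": [0,0,-30],"turn": 0},
    {"grip": 10,"xyz": [0,0,-30],"turn": 0},
  ],
)

```text
time: 6.08
tcp_pos: [497.6, -329.6, 96.7]
orientation: [-3.142, 0.0, -0.0]
ft_force: [0.1, -0.5, -4.0]
finger_gap: 0.268
```

arm_command(
  steps=[
    {"grip": 10,"xyz": [0,0,-25],"turn": 0},
    {"grip": 10,"xyz": [0,0,0],"turn": 0},
    {"grip": 10,"xyz": [0,0,0],"turn": 0},
  ],
)

```text
time: 6.45
tcp_pos: [497.5, -329.0, 119.7]
orientation: [-3.141, 0.001, 0.0]
ft_force: [0.5, 0.1, -4.7]
finger_gap: 0.269
```

```bash
python3 - <<'E'
from h import *
import pickle
c=cap('wrist','w3.png'); c['obs']=arm.get_obs(); pickle.dump(c,open('w3.pkl','wb'))
print([arm.get_obs()['tcp_pos'].round(1) for _ in range(3)],c['obs'])
E
```

```text
[array([ 497.2, -328.9,  119.3]), array([ 497.2, -328.9,  119.3]), array([ 497.2, -328.9,  119.3])] {'time': 6.5, 'joint_positions': array([ 0.03229191,  0.57597643,  0.68766615,  1.81171643, -0.45024847,
        0.91793299,  0.92186193]), 'qd': array([ 0.00340515,  0.00801479, -0.0019994 ,  0.00102248, -0.00054988,
        0.00188776, -0.00254528]), 'effort': array([ 1.62731874e-02, -6.56659555e+01,  1.33260074e+01, -2.66894585e+01,
       -3.02662665e-03, -4.13828425e-02, -3.07814043e-03]), 'tcp_pos': array([ 497.24581621, -328.93500474,  119.27117714]), 'orientation': array([-3.14055067e+00,  1.44659950e-03,  8.40244724e-05]), 'ft_force': array([ 0.92646689,  0.26888659, -4.72082334]), 'wrist_torque': array([ 0.01430909,  0.0502382 , -0.01817403]), 'finger_gap': 0.2674140210616979}
```

View pics/w3.png

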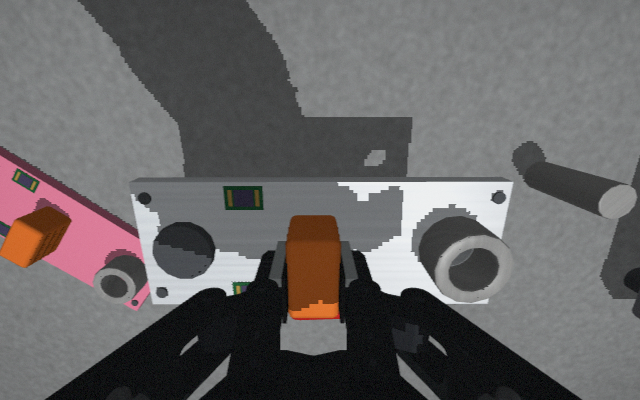

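```bash
python3 - <<'E'
from h import *
import pickle
c=pickle.load(open('w3.pkl','rb'));im=c['img']
r=im[200:320,400:530].copy()
cv2.imwrite('pics/w3c.png',cv2.resize(r,None,fx=5,fy=5,interpolation=cv2.INTER_CUBIC)[:,:,::-1])
t=c['obs']['tcp_pos']
for p,z in [((472,268),137.8),((145,198),113.8),((499,197.5),113.8),((161.5,292.5),113.8)]: print(p,(onz(c,*p,z)-t).round(1))
for rad in (19,11.5):
    pass
E
```

```text
(472, 268) [75.4  3.6 18.5]
(145, 198) [-86.   30.2  -5.5]
(499, 197.5) [97.  30.5 -5.5]
(161.5, 292.5) [-86.3 -27.1  -5.5]
```

View pics/w3c.png

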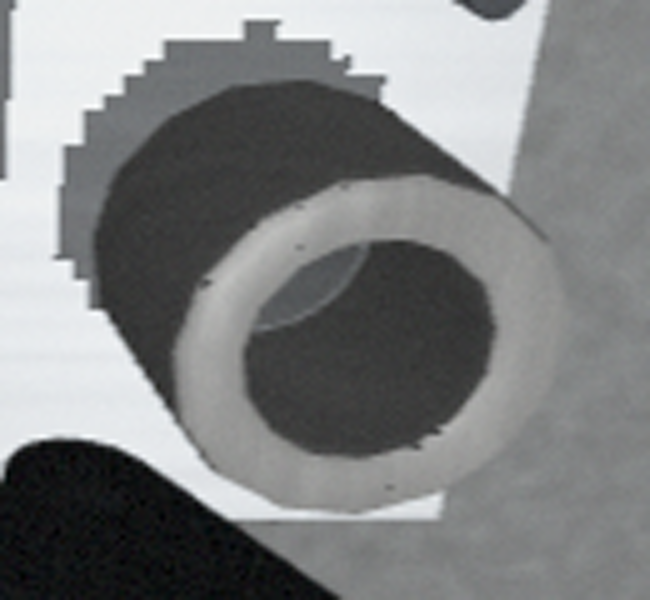

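arm_command(
  steps=[
    {"grip": 10,"xyz": [-4,-47,0],"turn": 0},
    {"grip": 10,"xyz": [-4,-47,0],"turn": 0},
    {"grip": 10,"xyz": [-4,-47,0],"turn": 0},
    {"grip": 10,"xyz": [-4,-47,0],"turn": 0},
    {"grip": 10,"xyz": [-4,-47,0],"turn": 0},
  ],
)

```text
time: 7.12
tcp_pos: [476.9, -93.1, 119.4]
orientation: [3.141, 0.002, -0.0]
ft_force: [0.5, 1.0, -4.6]
finger_gap: 0.266
```

arm_command(
  steps=[
    {"grip": 10,"xyz": [0,0,0],"turn": 0},
    {"grip": 10,"xyz": [0,0,0],"turn": 0},
    {"grip": 10,"xyz": [0,0,0],"turn": 0},
    {"grip": 10,"xyz": [0,0,0],"turn": 0},
  ],
)

```text
time: 7.62
tcp_pos: [477.7, -95.8, 120.2]
orientation: [3.141, 0.0, -0.002]
ft_force: [-0.5, 0.2, -3.1]
finger_gap: 0.261
```

```bash
python3 - <<'E'
from h import *
import pickle
print(arm.get_obs()['tcp_pos'])
c=cap('wrist'); c['obs']=arm.get_obs(); pickle.dump(c,open('w4.pkl','wb'))
print(c['obs']['tcp_pos'],c['obs']['orientation'])
cv2.imwrite('pics/w4c.png',cv2.resize(c['img'][0:320,100:560],None,fx=1.7,fy=1.7,interpolation=cv2.INTER_CUBIC)[:,:,::-1])
E
```

```text
[477.72976844 -95.78050171 120.23769909]
[477.77041105 -95.60607632 120.26490276] [ 3.14127681e+00  1.70680219e-05 -1.85747617e-03]
```

View pics/w4c.png

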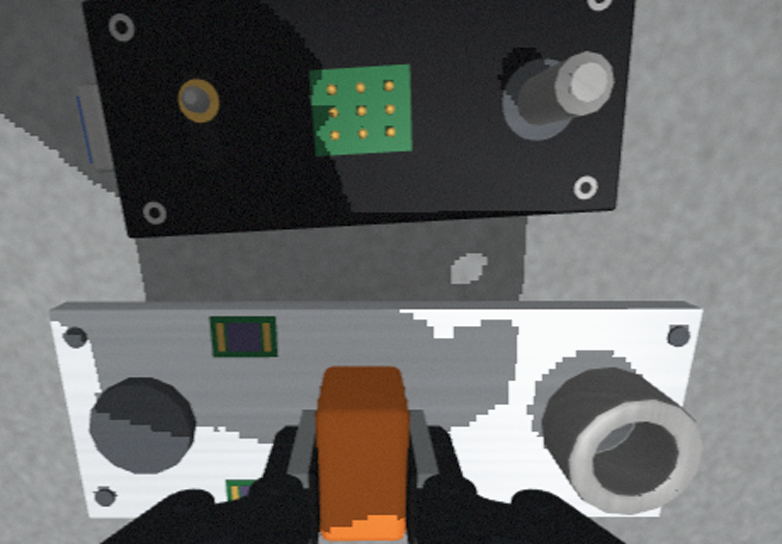

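```bash
python3 - <<'E'
from h import *
import pickle
c=pickle.load(open('w4.pkl','rb'))
q=lambda p,z: onz(c,100+p[0]/1.7,p[1]/1.7,z).round(1)
for n,p,z in [('posttop',(588,83),74),('post70',(584,84),70),('ring',(198,101),24),('green',(362,110),25.5),('bush',(634.5,457),138.5),
 ('screwLL',(155,212),24),('screwUL',(121,27),24),('screwLR',(586,187),24),('hUL',(76,337),114.5),('hUR',(678,335),114.5),('hLL',(105,496),114.5)]: print(n,q(p,z))
E
```

```text
posttop [553.9   9.9  74. ]
post70 [554.2  10.2  70. ]
ring [409.   10.2  24. ]
green [478.7   6.4  25.5]
bush [553.5 -92.7 138.5]
screwLL [384.8 -35.8  24. ]
screwUL [380.3  38.   24. ]
screwLR [578.7 -25.3  24. ]
hUL [391.6 -65.3 114.5]
hUR [574.4 -65.2 114.5]
hLL [ 391.4 -122.   114.5]
```

arm_command(
  steps=[
    {"grip": 10,"xyz": [0,-40,0],"turn": 0},
    {"grip": 10,"xyz": [0,-40,0],"turn": 0},
    {"grip": 10,"xyz": [0,-23,0],"turn": 0},
    {"grip": 10,"xyz": [0,0,0],"turn": 0},
    {"grip": 10,"xyz": [0,0,0],"turn": 0},
  ],
)

```text
time: 8.3
tcp_pos: [477.9, 7.4, 120.4]
orientation: [3.141, -0.0, -0.001]
ft_force: [-0.6, -0.3, -4.1]
finger_gap: 0.263
```

arm_command(
  steps=[
    {"grip": 10,"xyz": [0,0,12],"turn": 0},
    {"grip": 10,"xyz": [0,0,12],"turn": 0},
    {"grip": 10,"xyz": [0,0,4],"turn": 0},
    {"grip": 10,"xyz": [0,0,0],"turn": 0},
  ],
)

```text
time: 8.8
tcp_pos: [477.5, 8.0, 91.8]
orientation: [3.141, 0.001, -0.001]
ft_force: [0.1, 0.8, -3.5]
finger_gap: 0.261
```

arm_command(
  steps=[
    {"grip": 10,"xyz": [0,0,4],"turn": 0},
    {"grip": 10,"xyz": [0,0,4],"turn": 0},
    {"grip": 10,"xyz": [0,0,0],"turn": 0},
  ],
)

```text
time: 9.18
tcp_pos: [477.7, 8.4, 84.1]
orientation: [3.142, 0.0, -0.0]
ft_force: [0.2, 0.6, -3.9]
finger_gap: 0.264
```

arm_command(
  steps=[
    {"grip": 10,"xyz": [0,0,4],"turn": 0},
    {"grip": 10,"xyz": [0,0,4],"turn": 0},
    {"grip": 10,"xyz": [0,0,4],"turn": 0},
    {"grip": 10,"xyz": [0,0,0],"turn": 0},
  ],
)

```text
time: 9.68
tcp_pos: [477.6, 8.4, 72.0]
orientation: [3.141, 0.001, -0.0]
ft_force: [-0.6, -0.4, -4.6]
finger_gap: 0.265
```

```bash
python3 - <<'E'
from h import *
c=cap('wrist','w5.png'); cap('scene'); o=arm.get_obs(); print(o['ft_force'],o['wrist_torque'],o['tcp_pos'])
s=cap('scene'); a=cv2.resize(s['img'][150:260,290:430],None,fx=5,fy=5,interpolation=cv2.INTER_CUBIC); cv2.imwrite('pics/s5.png',a[:,:,::-1])
E
```

```text
[ 0.28019696 -0.34900175 -4.37923991] [ 5.08081451e-05  2.26910725e-02 -3.36302699e-02] [477.86567927   8.35407135  72.28297043]
```

View pics/w5.png

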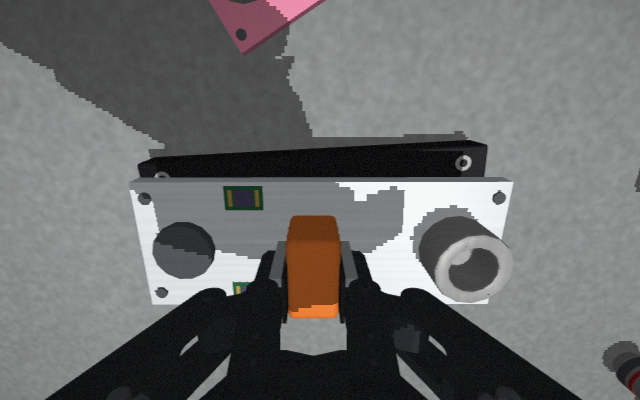

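Bush is on the post with no side force, and the wrist view shows the post inside the bore at about (463,256). Now I lower to just above the pin tip, then feel downward in small steps.

arm_command(
  steps=[
    {"grip": 10,"xyz": [0,0,6],"turn": 0},
    {"grip": 10,"xyz": [0,0,6],"turn": 0},
    {"grip": 10,"xyz": [0,0,5],"turn": 0},
    {"grip": 10,"xyz": [0,0,0],"turn": 0},
  ],
)

```text
time: 10.32
tcp_pos: [477.5, 8.3, 54.8]
orientation: [3.141, 0.001, -0.0]
ft_force: [0.2, -0.1, -3.8]
finger_gap: 0.264
```

arm_command(
  steps=[
    {"grip": 10,"xyz": [0,0,1],"turn": 0},
    {"grip": 10,"xyz": [0,0,1],"turn": 0},
    {"grip": 10,"xyz": [0,0,1],"turn": 0},
    {"grip": 10,"xyz": [0,0,0],"turn": 0},
  ],
)

```text
time: 10.82
tcp_pos: [477.9, 8.4, 52.3]
orientation: [-3.142, 0.0, 0.0]
ft_force: [-0.1, -0.2, -4.8]
finger_gap: 0.267
```

arm_command(
  steps=[
    {"grip": 10,"xyz": [0,0,1],"turn": 0},
    {"grip": 10,"xyz": [0,0,1],"turn": 0},
    {"grip": 10,"xyz": [0,0,0],"turn": 0},
  ],
)

```text
time: 11.2
tcp_pos: [477.8, 8.4, 50.2]
orientation: [-3.142, 0.0, -0.0]
ft_force: [-0.3, 0.4, -4.5]
finger_gap: 0.268
```

arm_command(
  steps=[
    {"grip": 10,"xyz": [0,0,1],"turn": 0},
    {"grip": 10,"xyz": [0,0,1],"turn": 0},
    {"grip": 10,"xyz": [0,0,0],"turn": 0},
  ],
)

```text
time: 11.58
tcp_pos: [477.8, 8.4, 48.2]
orientation: [3.142, 0.0, -0.0]
ft_force: [-0.1, -0.1, -4.8]
finger_gap: 0.268
```

arm_command(
  steps=[
    {"grip": 10,"xyz": [0,0,1],"turn": 0},
    {"grip": 10,"xyz": [0,0,1],"turn": 0},
    {"grip": 10,"xyz": [0,0,0],"turn": 0},
  ],
)

```text
time: 11.95
tcp_pos: [477.8, 8.4, 46.2]
orientation: [3.142, 0.0, -0.0]
ft_force: [0.1, 0.3, -4.0]
finger_gap: 0.27
```

arm_command(
  steps=[
    {"grip": 10,"xyz": [0,0,1],"turn": 0},
    {"grip": 10,"xyz": [0,0,1],"turn": 0},
    {"grip": 10,"xyz": [0,0,1],"turn": 0},
    {"grip": 10,"xyz": [0,0,0],"turn": 0},
  ],
)

```text
time: 12.45
tcp_pos: [477.9, 8.4, 43.5]
orientation: [-3.141, -0.0, -0.0]
ft_force: [-1.6, 0.6, 2.7]
finger_gap: 0.27
```

arm_command(
  steps=[
    {"grip": 10,"xyz": [0,0,1],"turn": 0},
    {"grip": 10,"xyz": [0,0,1],"turn": 0},
    {"grip": 10,"xyz": [0,0,0],"turn": 0},
  ],
)

```text
time: 12.82
tcp_pos: [477.9, 8.4, 41.4]
orientation: [-3.141, -0.0, -0.0]
ft_force: [-3.0, 0.2, 7.1]
finger_gap: 0.272
```

arm_command(
  steps=[
    {"grip": 10,"xyz": [0,0,1],"turn": 0},
    {"grip": 10,"xyz": [0,0,0],"turn": 0},
  ],
)

```text
time: 13.08
tcp_pos: [477.9, 8.4, 40.4]
orientation: [-3.141, -0.0, -0.0]
ft_force: [-3.6, 0.4, 7.2]
finger_gap: 0.263
```

arm_command(
  steps=[
    {"grip": 10,"xyz": [0,0,0.5],"turn": 0},
    {"grip": 10,"xyz": [0,0,0.5],"turn": 0},
    {"grip": 10,"xyz": [0,0,0],"turn": 0},
  ],
)

```text
time: 13.45
tcp_pos: [477.9, 8.4, 40.0]
orientation: [-3.141, -0.0, -0.0]
ft_force: [-6.1, 0.6, 18.8]
finger_gap: 0.267
```

arm_command(
  steps=[
    {"grip": 10,"xyz": [0,0,0.5],"turn": 0},
    {"grip": 10,"xyz": [0,0,0],"turn": 0},
    {"grip": 10,"xyz": [0,0,0],"turn": 0},
  ],
)

```text
time: 13.82
tcp_pos: [477.9, 8.5, 39.9]
orientation: [-3.14, -0.0, -0.0]
ft_force: [-8.0, 0.3, 28.4]
finger_gap: 0.265
```

```bash
python3 - <<'E'
from h import *
s=cap('scene'); w=cap('wrist'); o=arm.get_obs(); print(o['ft_force'],o['wrist_torque'],o['tcp_pos'],o['orientation'],o['time'])
a=cv2.resize(s['img'][150:260,280:420],(760,597),interpolation=cv2.INTER_CUBIC)[:300*2]
a=cv2.resize(s['img'][165:250,295:395],(400,340),interpolation=cv2.INTER_CUBIC); b=cv2.resize(w['img'][130:330,110:530],(400,190))
b=np.vstack([b,np.zeros((150,400,3),np.uint8)])
cv2.imwrite('pics/end.png',np.hstack([a,b])[:,:,::-1])
E
```

```text
[-8.76479036  0.13769373 27.2437107 ] [0.05143424 1.83168661 0.03881442] [477.87565389   8.4580522   39.92531485] [-3.14007729e+00 -4.24552931e-04 -4.04671279e-04] 13.925
```

View pics/end.png

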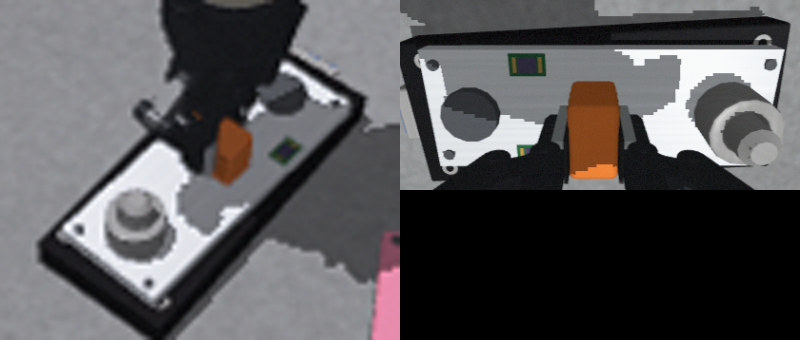

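arm_command(
  steps=[
    {"grip": 10,"xyz": [0,0,0],"turn": 0},
    {"grip": 10,"xyz": [0,0,0],"turn": 0},
    {"grip": 10,"xyz": [0,0,0],"turn": 0},
    {"grip": 10,"xyz": [0,0,0],"turn": 0},
    {"grip": 10,"xyz": [0,0,0],"turn": 0},
  ],
)

```text
time: 14.55
tcp_pos: [477.9, 8.5, 39.9]
orientation: [-3.14, -0.0, -0.0]
ft_force: [-8.4, 0.5, 28.0]
finger_gap: 0.266
```

```bash
python3 -c "
from h import *
o=arm.get_obs();print(o['ft_force'],o['tcp_pos']);print(arm.sign_off())"
```

```text
[-8.36154962  0.45783233 27.98027968] [477.88408401   8.45362795  39.93931915]
the job is handed in; nothing more can be done
None
```

The aluminium carrier is on the fixture and pressed down, and the arm is still holding it there. I handed the job in at about 14.6 s.

- **Placing:** I gripped the carrier by its orange block and slipped the bush over the guide post with almost no side force. I then lowered it in 1–2 mm steps, watching the force.
- **Swing:** No swing was needed. From the wrist images the pin's direction matched the carrier's angle, and it passed the height of the pin's tip with no rise in force.
- **Pressing:** The sprung contacts were felt from about 4 mm above home. The carrier then stopped hard with the tool at 39.9 mm; I expected 39.7 mm.
- **Last checks:** The push held steady at 28 N, and the tool was level to within about 0.002 rad. The last picture shows the plate flat on the block with the post standing through the bush.

**Disagreements:**
- A sideways force of about 8 N stayed on the tool along x while pressing; I left it.
- The top and wrist cameras disagreed by about 3 mm on where the post was in y, so I used the close wrist view.
- I did not check the bystanders again in a wide picture at the end. The path kept clear of them, and no unexpected forces appeared.

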